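# Comb the stray rods into the row on the packing board

## Task

Two wooden rods lie askew on the green packing board, short of the row already begun against its metal stop. Pick up the red toothed rake by its handle and, holding it, comb the two stray rods up against that row so that all the rods lie flat, side by side, parallel to the stop and closed up; do not touch the stray rods with the gripper. Then stand the rake upright again, on the board or the table, clear of the rods, and let go of it.

Things in the scene. Friction and masses are not known exactly. Their poses are not given: they have to be found in the camera images.
- rake_grip (a point): Grip point on the upright dark wooden handle (24 x 24 mm, from 42 to 112 mm above the feet of the teeth) of the red hand rake, which stands on its teeth; the point is 78 mm above their feet. Head 180 mm long (x), 40 mm deep (y: the combing direction, both faces alike, teeth reach 20 mm from the middle), z up. 180 g. The smooth blue scraper near it (80 mm tall, black handle) is not the rake.
- rod_a_mid (a point): Centre of one stray rod: brown wood, 16 x 16 mm square, 120 mm long along its x axis, 25 g, lying flat on the board, 14 to 28 degrees askew to the stop. z up; the centre is 8 mm above the board's surface.
- rod_b_mid (a point): Centre of the other stray rod, exactly like the first, askew the other way. Either of the two may be the one nearer the stop.
- board: Fixed green board, 220 (x) by 280 mm (y), 6 mm thick, origin at the centre of its underside, z up. Along its +y edge a metal stop, 28 mm tall: inner face 124 mm from the origin, parallel to x. Two like rods already lie along the stop and fill the first 33 mm in front of that face, so the finished row of four is about 65 mm deep. Other edges are open; +y is within 0.25 rad of world +y.
Mind the look-alikes: they are no part of the job. Leave any orange look-alike of the part that bears rod_b_mid alone. There is more than one size of the part that bears rake_grip; the job needs the smaller.

How it is judged:
By the outcome, as a careful person would: the job done as asked, in the order asked, and still so for the second after the job is handed in, with the robot touching nothing.
It also fails if it takes over 48 s, if anything falls off the work surface, if the arm or the gripper's body presses on something with over 40 N, if the wrist force passes 120 N, or if a joint passes its speed limit or range.

## Robot

A 6-joint arm with a two-finger parallel gripper is mounted at the origin on the work surface. World frame = base frame: x ahead of the robot, y to its left, z up, the work surface at z = 0. Lengths are in mm, angles in rad, forces in N, time in s.
With the tool pointing down it reaches from about 275 to 750 mm from the base axis. Payload 10.2 kg.
Tool frame: the origin (TCP) lies at the very end of the fingers, on their centre line; the grasp point (between the pads) lies 19 mm behind it; z points along the fingers, y is the direction in which the jaws open and shut (so a half turn about z gives the same grasp; the last joint's range is limited). The gripper opens to 85 mm and grips with 20 to 120 N. Pads are 22 mm wide; open, the fingers measure 114 mm over their backs; the gripper's body (76 mm by 85 mm) begins 54 mm behind the grasp point. The pads swing forward as they close: fully open they stand 13 mm farther back than shut.
Start: joints at [-1.38, 0.313, 1.498, -0, 1.331, -0.223], TCP at [211.086, -480.701, 231.294] pointing down, gripper open.
Joint ranges: [-2.94, 2.94], [-0.97, 2.17], [0.19, 2.56], [-1.23, 4.37], [0.02, 3.11], [-2.88, 2.88]. Speed limits (rad/s): [2.39, 2.39, 3.01, 3.14, 3.14, 3.14].

## Interface

Orientations are given as a unit quaternion [w, x, y, z].
In Python, from rig import readout, cams, finish_job gives the robot as it stands. The module is installed in compiled form; this text tells all that it offers.
- The arm moves only by the tool carry_out, never from a script. Its argument "steps" is one flat list of numbers, 7 for each row, row after row: the shift along the tool's x, y, z in cm, then the turn, a rotation vector about the tool's x, y, z in units of 5 degrees (1.0 is 5 degrees), then the opening, from -1 (shut) to 1 (fully open), so that 0 is half open. In form: [x, y, z, ax, ay, az, hand, x, y, z, ax, ay, az, hand, ...]. A call has 1 to 20 rows; each row shifts and turns the commanded pose from where the row before left it, along the tool's axes as they then stand; what a row does not reach is not made up. A row lasts 1/12 s, in which the tool goes at most 41.7 mm and 7.16 degrees, less where a joint would pass 70% of its speed; a pose out of reach is approached as far as the arm can. A call with a gripper value outside its range is refused whole. The fingers move at their own pace and stop on an object; "grip_force" is the grip in N (left out, the last holds). Time passes only in rows, so rows that do not move let the fingers close. It gives the time, the measured TCP pose, the force and the opening at its end, in the units of the state.
- readout.sense(): the state, without advancing time (a new reading comes with each control period).
- cams.capture(name): name is "scene" or "top"; returns the picture (384x512x3 uint8, red, green, blue); there is no depth.
- cams.calibration(name): a dict with "fx", "fy", "cx", "cy" (pixels), "R" (3x3) and "t" (3): a world point X has camera coordinates R X + t. Camera axes: x right, y down, z forward; pixel columns grow to the right and rows downward; lengths in mm; the calibration is good to about 2 mm. A picture is of the moment at which its call begins. calibration takes no time and is no camera call.
- finish_job(): hands the job in, once; it reports no verdict.
The state is a dict: "time_s": time; "joints": joint angles; "dq": joint speeds; "tau": joint torques, N m; "eef_pos": TCP position; "ee_rot": TCP orientation; "force": force on the tool from outside, world axes, zero at the start; "wrist_torque": the same for the moment, N m; "grip_width": opening from 0.0 (shut) to 1.0 (fully open).
Only numpy, scipy, OpenCV 4.12 (cv2) and the standard library are available. Lean on these libraries where they do the work, as an engineer would, in place of code of your own. Each camera call takes 0.05 s, during which the arm holds its last target.

## Working session

There is one attempt and no reset: what is moved stays moved. The work goes in short steps, Python scripts to look and compute and a tool call to move; the robot and the scene stay as the last step left them, time stands still between calls to the robot, and variables do not carry over. Pictures are saved under pics/ and viewed, and the job is handed in when it is done.

Besides the shell and the picture viewer there is one more tool, called as name(argument=value, ...) on one line, values as JSON. carry_out: Moves the arm, as the interface text tells. Its arguments: {"type":"object","properties":{"steps":{"type":"array","items":{"type":"number"}},"grip_force":{"type":"number"}},"required":["steps"]}

```bash
mkdir -p pics; cat > h.py <<'E'
import numpy as np,cv2
from rig import readout,cams,finish_job
def snap(n,f):
    im=cams.capture(n); cv2.imwrite('pics/'+f,cv2.cvtColor(im,cv2.COLOR_RGB2BGR)); return im
def ray(n,uv,z):
    c=cams.calibration(n);R=np.array(c['R']);t=np.array(c['t'])
    d=R.T@np.array([(uv[0]-c['cx'])/c['fx'],(uv[1]-c['cy'])/c['fy'],1]);o=-R.T@t
    return o+d*(z-o[2])/d[2]
def proj(n,X):
    c=cams.calibration(n);p=np.array(c['R'])@np.array(X,float)+np.array(c['t'])
    return np.array([c['fx']*p[0]/p[2]+c['cx'],c['fy']*p[1]/p[2]+c['cy']])
E
python3 - <<'E'
from h import *
for n in('scene','top'):
    im=snap(n,n+'0.png');c=cams.calibration(n);R=np.array(c['R']);print(n,(-R.T@np.array(c['t'])).round(),c['fx'],R.round(2).tolist())
print(readout.sense())
E
```

```text
scene [1275. -379.  676.] 480.3163282540654 [[0.43, 0.9, -0.02], [0.48, -0.25, -0.84], [-0.76, 0.36, -0.54]]
top [ 337.    8. 1240.] 430.05448471005565 [[0.03, -1.0, -0.02], [-1.0, -0.02, -0.07], [0.07, 0.03, -1.0]]
{'time_s': 0.1, 'joints': array([-1.38038893e+00,  3.13422000e-01,  1.49829397e+00,  1.87298366e-05,
        1.33100684e+00, -2.23396372e-01]), 'dq': array([ 0.00099618, -0.00294328,  0.00010187,  0.00040924, -0.00072884,
        0.00139403]), 'tau': array([ 2.56222556e-03, -4.12897074e+01, -2.60143000e+01, -1.99045535e-04,
        3.02744826e-03,  2.63750110e-06]), 'eef_pos': array([ 211.05516684, -480.48543006,  230.80327526]), 'ee_rot': array([-5.64848046e-04,  9.78672354e-01,  2.05426638e-01,  1.84146716e-05]), 'force': array([ 0.26050643,  0.25623968, -0.35146292]), 'wrist_torque': array([-0.05044434, -0.04090334, -0.02641525]), 'grip_width': 1.0008882501513536}
```

View pics/scene0.png

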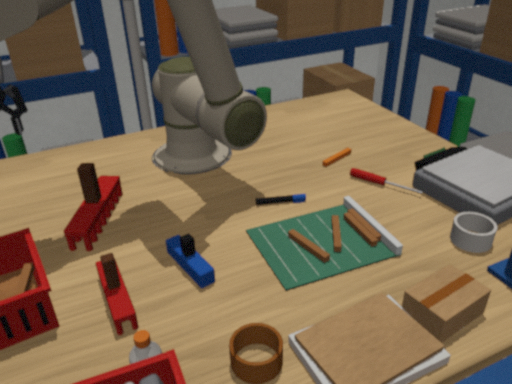

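View pics/top0.png

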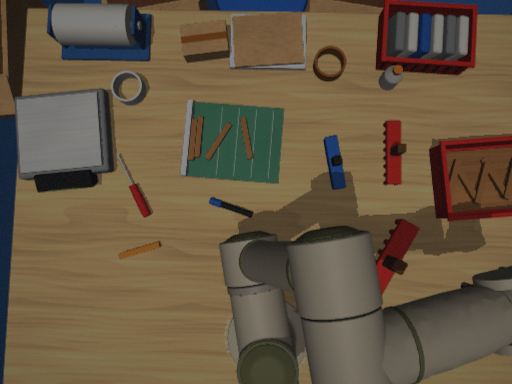

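```bash
python3 - <<'E'
import cv2,numpy as np
a=cv2.imread('pics/scene0.png');b=cv2.imread('pics/top0.png')
A=cv2.resize(a[150:350,55:225],None,fx=2.9,fy=2.9,interpolation=2)[:580,:400]
A=cv2.resize(a[150:340,55:225],(400,447),interpolation=2)
B=cv2.resize(b[110:300,310:450],(330,447),interpolation=2)
cv2.imwrite('pics/rk.png',np.hstack([A,B]))
cv2.imwrite('pics/bd.png',cv2.resize(b[90:195,170:295],None,fx=5,fy=5,interpolation=2))
cv2.imwrite('pics/bs.png',cv2.resize(a[190:290,240:405],None,fx=4.8,fy=4.8,interpolation=2))
E
```

```text
(no output)
```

View pics/rk.png

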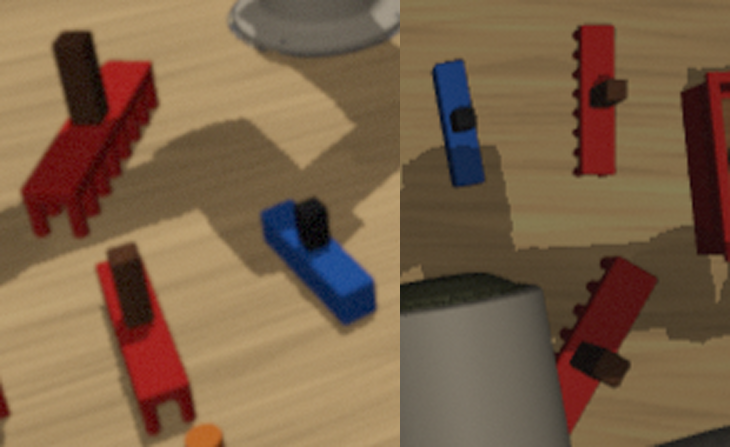

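View pics/bd.png

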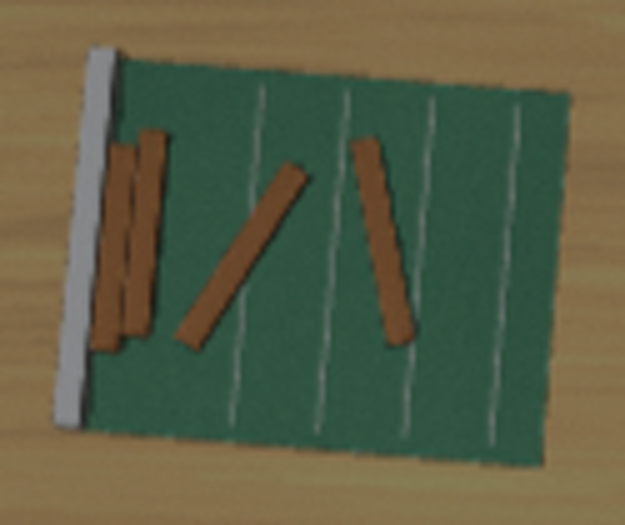

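View pics/bs.png

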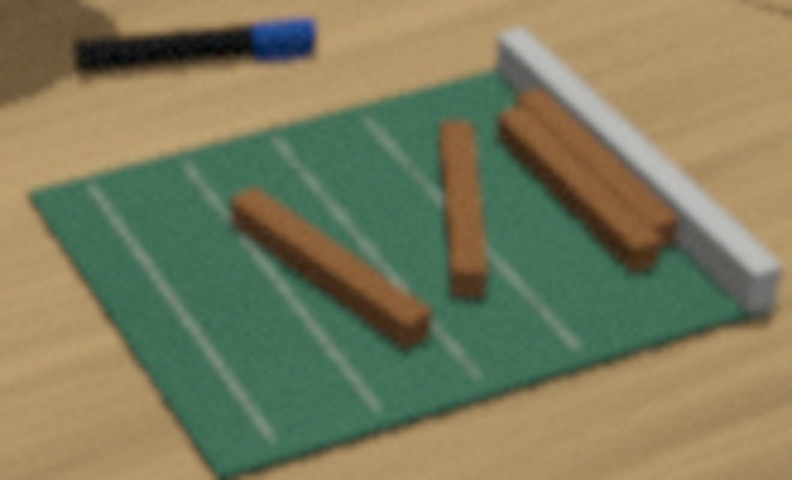

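```bash
cat > m.py <<'E'
from h import *
def rect(pts): 
    (c,(w,h),a)=cv2.minAreaRect(pts.astype(np.float32)); b=cv2.boxPoints((c,(w,h),a))
    e1=b[1]-b[0];e2=b[2]-b[1]; e=e1 if np.linalg.norm(e1)>np.linalg.norm(e2) else e2
    ang=np.degrees(np.arctan2(e[1],e[0])); return np.round(c,1),sorted([round(w,1),round(h,1)]),round((ang+90)%180-90,2)
def mask(im,lo,hi):
    return cv2.inRange(cv2.cvtColor(im,cv2.COLOR_RGB2HSV),lo,hi)
def comps(m,n,z,win,amin=60):
    x0,y0,x1,y1=win; mm=np.zeros_like(m);mm[y0:y1,x0:x1]=m[y0:y1,x0:x1]
    cs,_=cv2.findContours(mm,cv2.RETR_EXTERNAL,cv2.CHAIN_APPROX_NONE);out=[]
    for c in cs:
        if cv2.contourArea(c)<amin: continue
        P=np.array([ray(n,p[0],z)[:2] for p in c]); out.append((np.round(c[:,0].mean(0)),)+rect(P))
    return out
E
python3 - <<'E'
from m import *
im=cv2.cvtColor(cv2.imread('pics/top0.png'),cv2.COLOR_BGR2RGB)
hsv=cv2.cvtColor(im,cv2.COLOR_RGB2HSV)
for p in [(394,140),(399,149),(248,140),(215,145),(194,130),(187,130),(240,160),(403,149)]: print(p,hsv[p[1],p[0]])
red=mask(im,(0,180,90),(6,255,255))|mask(im,(174,180,90),(180,255,255))
print('rake',comps(red,'top',42,(370,100,420,200)))
dark=mask(im,(0,0,0),(20,255,90))
print('handle',comps(dark,'top',112,(380,135,415,165),15))
g=mask(im,(60,60,30),(95,255,255)); g=cv2.morphologyEx(g,cv2.MORPH_CLOSE,np.ones((15,15)))
print('board',comps(g,'top',6,(160,80,300,200),1000))
w=mask(im,(3,110,60),(14,255,255))
print('rods',comps(w,'top',22,(180,105,285,180)))
s=cv2.imread('pics/scene0.png'); s=cv2.cvtColor(s,cv2.COLOR_BGR2RGB)
w=mask(s,(3,110,60),(14,255,255))
print('rods scene',comps(w,'scene',14,(270,200,400,270)))
cv2.imwrite('pics/z.png',cv2.resize(s[240:340,80:150],None,fx=7,fy=5.9,interpolation=0)[:590])
E
```

```text
(394, 140) [  1 206 124]
(399, 149) [ 11 152  62]
(248, 140) [ 14 148 102]
(215, 145) [ 13 154 106]
(194, 130) [ 14 149 103]
(187, 130) [ 90   4 135]
(240, 160) [ 75 111  83]
(403, 149) [ 11 143  59]
rake [(array([393., 152.]), array([ 527.3, -338.4]), [36.1, 174.8], np.float32(0.29))]
handle [(array([397., 149.]), array([ 525.1, -328.4]), [34.8, 39.1], np.float32(-89.74)), (array([385., 150.]), array([ 522. , -294.5]), [7.8, 76.9], np.float32(0.29))]
board [(array([235., 142.]), array([552.4, 107.7]), [217.2, 262.6], np.float32(86.67))]
rods [(array([218., 141.]), array([551.6, 155.7]), [14.0, 115.5], np.float32(-30.77)), (array([246., 138.]), array([562.2,  75.4]), [13.5, 115.3], np.float32(12.33)), (array([195., 138.]), array([558.2, 221.9]), [32.7, 124.7], np.float32(-3.67))]
rods scene [(array([309., 246.]), array([561.5,  76.5]), [22.8, 125.8], np.float32(12.49)), (array([336., 234.]), array([551.3, 157.5]), [12.8, 130.3], np.float32(-30.49)), (array([361., 226.]), array([558.1, 224.3]), [39.8, 141.5], np.float32(-5.02))]
```

View pics/z.png

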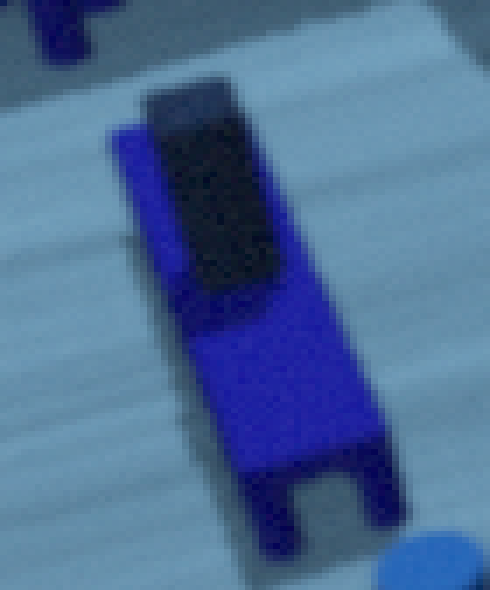

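```bash
python3 - <<'E'
from m import *
for y in(-338,-342):
  for n in('scene','top'):
    for z in(112,42): print(y,n,z,[proj(n,(527+dx,y+dy,z)).round(1).tolist() for dx,dy in((-12,-12),(12,-12),(12,12),(-12,12))])
im=cv2.imread('pics/top0.png')
A=cv2.resize(im[135:165,380:415],None,fx=14,fy=14,interpolation=0)
cv2.imwrite('pics/hd.png',np.clip(A.astype(int)*2,0,255).astype(np.uint8))
for y in(-340,): print([proj('top',(527+dx,y+dy,42)).round(1).tolist() for dx,dy in((-90,-20),(90,-20),(90,20),(-90,20))],[proj('scene',(527+dx,y+dy,42)).round(1).tolist() for dx,dy in((-90,-20),(90,-20),(90,20),(-90,20))])
E
```

```text
-338 scene 112 [[99.2, 254.5], [101.6, 262.0], [114.9, 258.1], [112.2, 250.8]]
-338 scene 42 [[106.3, 282.6], [108.8, 290.3], [121.4, 286.3], [118.7, 278.8]]
-338 top 112 [[405.8, 152.6], [405.8, 143.5], [396.6, 143.3], [396.6, 152.4]]
-338 top 42 [[397.7, 156.3], [397.7, 147.8], [389.1, 147.6], [389.0, 156.1]]
-342 scene 112 [[97.0, 255.1], [99.4, 262.6], [112.7, 258.7], [110.0, 251.4]]
-342 scene 42 [[104.2, 283.2], [106.6, 291.0], [119.3, 287.0], [116.6, 279.4]]
-342 top 112 [[407.3, 152.6], [407.3, 143.5], [398.1, 143.3], [398.1, 152.4]]
-342 top 42 [[399.2, 156.3], [399.2, 147.8], [390.5, 147.6], [390.5, 156.2]]
[[401.3, 184.3], [401.4, 120.3], [387.1, 120.0], [386.7, 184.0]] [[93.9, 260.9], [111.9, 319.6], [134.2, 312.1], [113.5, 255.2]]
```

View pics/hd.png

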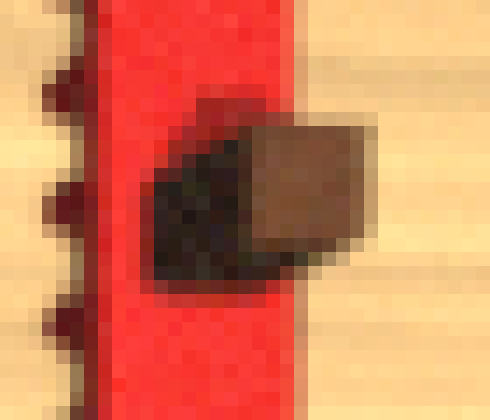

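carry_out(steps=[0,0,0,0,0,0.94,1,0,0,0,0,0,0.94,1,0,0,0,0,0,0.94,1,0,0,0,0,0,0.94,1,0,0,0,0,0,0.94,1,2.26,-1,0,0,0,0,1,2.26,-1,0,0,0,0,1,2.26,-1,0,0,0,0,1,2.26,-1,0,0,0,0,1,2.26,-1,0,0,0,0,1,2.26,-1,0,0,0,0,1,2.26,-1,0,0,0,0,1,2.26,-1,0,0,0,0,1,2.26,-1,0,0,0,0,1,2.26,-1,0,0,0,0,1,2.26,-1,0,0,0,0,1,2.26,-1,0,0,0,0,1,2.26,-1,0,0,0,0,1,2.26,-1,0,0,0,0,1,0,0,0,0,0,0,1], grip_force=80)

```text
time_s: 1.77
eef_pos: [529.8, -337.2, 230.4]
ee_rot: [-0.001, 1.0, 0.004, 0.0]
force: [-0.3, 0.9, -1.1]
grip_width: 1.002
```

carry_out(steps=[-0.3,0.28,2,0,0,0,1,0,0,2.5,0,0,0,1,0,0,2.5,0,0,0,1,0,0,2.5,0,0,0,1,0,0,2.5,0,0,0,1,0,0,2,0,0,0,1,0,0,1.5,0,0,0,1,0,0,1,0,0,0,1,0,0,0.6,0,0,0,1,0,0,0,0,0,0,1])

```text
time_s: 2.6
eef_pos: [523.5, -342.2, 59.3]
ee_rot: [-0.001, 1.0, 0.002, -0.001]
force: [-0.4, 0.1, 0.8]
grip_width: 0.999
```

```bash
python3 - <<'E'
from m import *
im=snap('scene','s1.png');cv2.imwrite('pics/s1c.png',cv2.resize(cv2.cvtColor(im,cv2.COLOR_RGB2BGR)[180:350,50:230],None,fx=3.4,fy=3.4,interpolation=2)); print(readout.sense()['eef_pos'],readout.sense()['force'])
E
```

```text
[ 523.91574881 -342.49826746   60.41997821] [0.16745254 0.55299664 0.1941752 ]
```

View pics/s1c.png

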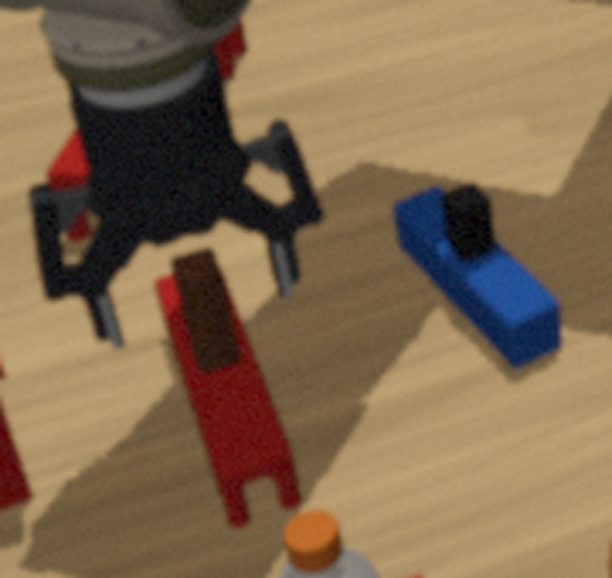

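carry_out(steps=[0.2,0,0,0,0,0,1,0,0,0,0,0,0,-1,0,0,0,0,0,0,-1,0,0,0,0,0,0,-1,0,0,0,0,0,0,-1,0,0,0,0,0,0,-1,0,0,0,0,0,0,-1,0,0,0,0,0,0,-1,0,0,0,0,0,0,-1,0,0,0,0,0,0,-1])

```text
time_s: 3.48
eef_pos: [525.9, -342.3, 60.2]
ee_rot: [-0.0, 1.0, 0.002, -0.0]
force: [-0.6, -0.7, -0.5]
grip_width: 0.27
```

carry_out(steps=[0,0,-1.5,0,0,0,-1,0,0,-3,0,0,0,-1,0,0,-3,0,0,0,-1,0,0,-3,0,0,0,-1,0,0,-1.5,0,0,0,-1,0.2,-1.5,0,0,0,0,-1,0.2,-2.5,0,0,0,0,-1,0.2,-3,0,0,0,0,-1,0.2,-3,0,0,0,0,-1,0.2,-3,0,0,0,0,-1,0.2,-3,0,0,0,0,-1,0.2,-3,0,0,0,0,-1,0.2,-3,0,0,0,0,-1,0.2,-3,0,0,0,0,-1,0.2,-3,0,0,0,0,-1,0.2,-3,0,0,0,0,-1,0.2,-2.2,0,0,0,0,-1,0,-1.4,0,0,0,0,-1,0,0,0,0,0,0.74,-1,0,0,0,0,0,0,-1])

```text
time_s: 5.15
eef_pos: [548.0, 5.3, 179.2]
ee_rot: [-0.0, 1.0, -0.031, -0.001]
force: [0.3, -0.6, -1.2]
grip_width: 0.268
```

```bash
python3 - <<'E'
from m import *
im=cv2.cvtColor(cv2.imread('pics/top0.png'),cv2.COLOR_BGR2RGB)
g=mask(im,(60,60,30),(95,255,255)); 
# stop outer/inner edges per row
gr=im.astype(int); st=((gr.max(2)-gr.min(2))<25)&(gr.mean(2)>95)
st[:, :176]=0; st[:,205:]=0; st[:96]=0; st[185:]=0
ys,xs=np.nonzero(st);P=np.array([ray('top',(x,y),34)[:2] for x,y in zip(xs,ys)]);print('stop',len(P),rect(P), cv2.fitLine(P.astype(np.float32),cv2.DIST_HUBER,0,.01,.01).ravel())
# board side edges
gc=cv2.morphologyEx(g,cv2.MORPH_CLOSE,np.ones((15,15)))
rt=[(np.nonzero(gc[y,:300])[0].max(),y) for y in range(115,175)]
P=np.array([ray('top',p,6)[:2] for p in rt]);v=cv2.fitLine(P.astype(np.float32),cv2.DIST_HUBER,0,.01,.01).ravel();print('near edge ang',np.degrees(np.arctan2(v[1],v[0])),v)
im=snap('scene','s2.png');snap('top','t2.png');print(readout.sense()['ee_rot'],readout.sense()['eef_pos'])
E
```

```text
stop 402 (array([558.8, 245.2]), [15.1, 219.0], np.float32(-3.33)) [ 9.9847144e-01 -5.5270601e-02  5.5838312e+02  2.4524089e+02]
near edge ang -3.2295403 [ 9.9841183e-01 -5.6336273e-02  5.4732526e+02 -2.1990084e+01]
[-1.18943296e-04  9.99563806e-01 -2.95251637e-02 -6.68901629e-04] [548.22512043   4.04203599 179.52935184]
```

View pics/s2.png

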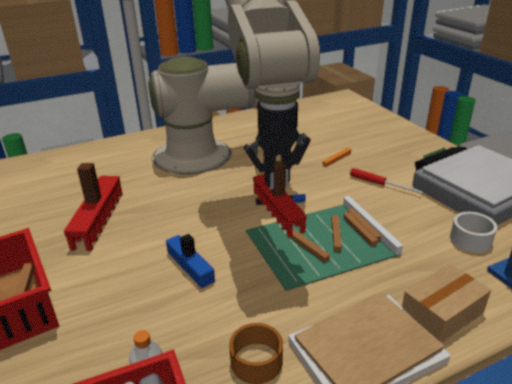

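View pics/t2.png

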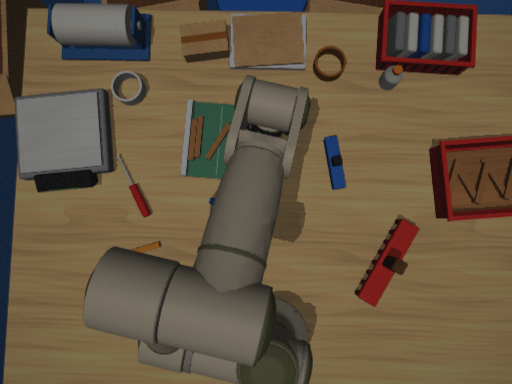

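carry_out(steps=[0.1,0,1.5,0,0,0,-1,0.1,0,2.4,0,0,0,-1,0,0,2.4,0,0,0,-1,0,0,2,0,0,0,-1,0,0,1.3,0,0,0,-1,0,0,0.9,0,0,0,-1,0,0,0.5,0,0,0,-1,0,0,0,0,0,0,-1])

```text
time_s: 5.92
eef_pos: [550.4, 3.4, 69.6]
ee_rot: [-0.0, 1.0, -0.03, -0.001]
force: [-0.5, -0.2, -1.5]
grip_width: 0.273
```

```bash
python3 - <<'E'
from m import *
im=snap('scene','s3.png');cv2.imwrite('pics/s3c.png',cv2.resize(cv2.cvtColor(im,cv2.COLOR_RGB2BGR)[150:300,240:420],None,fx=4,fy=4,interpolation=2)); s=readout.sense();print(s['eef_pos'],s['force'],s['ee_rot'])
E
```

```text
[550.81781252   3.4237473   70.43514087] [-0.46420937  0.2755942  -0.45738154] [ 2.28282947e-06  9.99537898e-01 -3.03971876e-02  4.32794831e-05]
```

View pics/s3c.png

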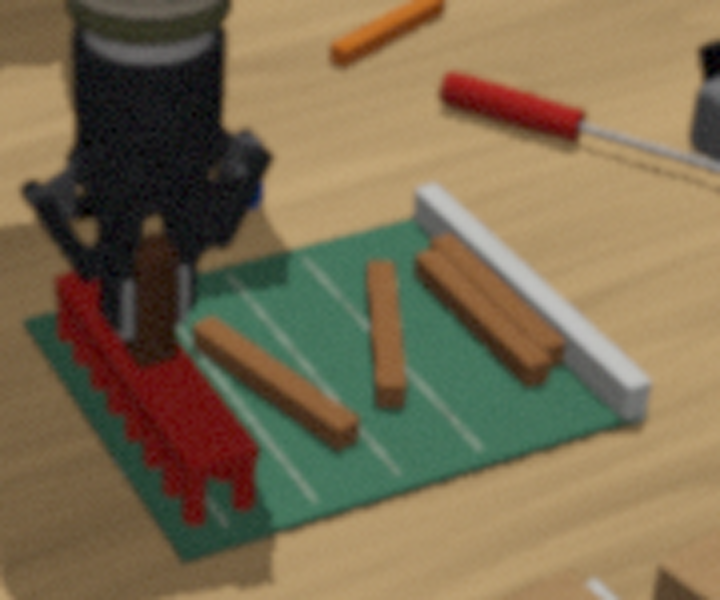

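carry_out(steps=[0,0,0.15,0,0,0,-1,0,-0.5,0,0,0,0,-1,0,-0.5,0,0,0,0,-1,0,-0.5,0,0,0,0,-1,0,-0.5,0,0,0,0,-1,0,-0.5,0,0,0,0,-1,0,-0.5,0,0,0,0,-1,0,-0.5,0,0,0,0,-1,0,-0.5,0,0,0,0,-1,0,-0.5,0,0,0,0,-1,0,-0.5,0,0,0,0,-1,0,-0.5,0,0,0,0,-1,0,-0.5,0,0,0,0,-1,0,-0.5,0,0,0,0,-1,0,-0.5,0,0,0,0,-1,0,-0.5,0,0,0,0,-1,0,-0.5,0,0,0,0,-1,0,-0.5,0,0,0,0,-1,0,-0.5,0,0,0,0,-1])

```text
time_s: 7.55
eef_pos: [556.2, 93.9, 68.8]
ee_rot: [0.0, 1.0, -0.03, 0.0]
force: [0.1, 0.0, -1.5]
grip_width: 0.269
```

```bash
python3 - <<'E'
from m import *
im=snap('scene','s4.png');cv2.imwrite('pics/s4c.png',cv2.resize(cv2.cvtColor(im,cv2.COLOR_RGB2BGR)[150:300,240:420],None,fx=4,fy=4,interpolation=2)); s=readout.sense();print(s['eef_pos'],s['force'],s['ee_rot'])
E
```

```text
[556.18500385  94.69228708  68.77807762] [-0.8938449   1.11202475 -1.6317875 ] [-1.74216714e-04  9.99543477e-01 -3.02127013e-02 -8.25389804e-06]
```

View pics/s4c.png

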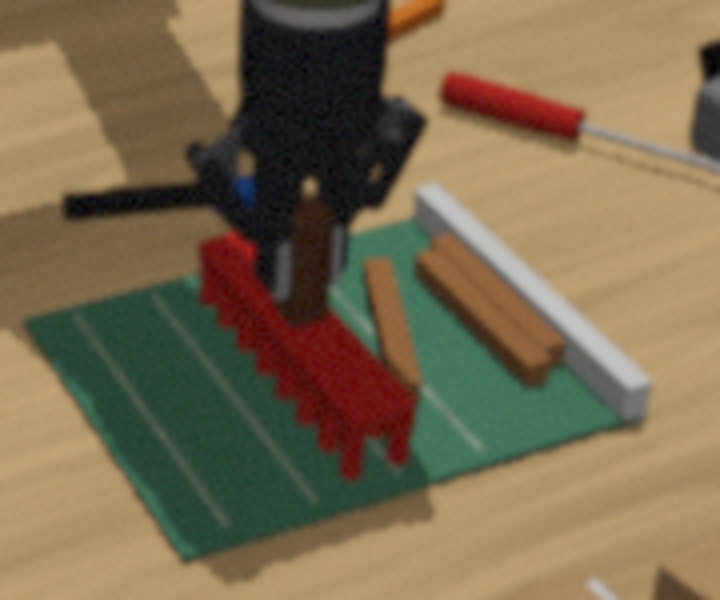

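carry_out(steps=[0,-0.5,0,0,0,0,-1,0,-0.5,0,0,0,0,-1,0,-0.5,0,0,0,0,-1,0,-0.5,0,0,0,0,-1,0,-0.5,0,0,0,0,-1,0,-0.5,0,0,0,0,-1,0,-0.5,0,0,0,0,-1,0,-0.5,0,0,0,0,-1,0,-0.5,0,0,0,0,-1,0,-0.4,0,0,0,0,-1,0,-0.3,0,0,0,0,-1,0,0,0,0,0,0,-1])

```text
time_s: 8.6
eef_pos: [559.3, 146.0, 68.8]
ee_rot: [-0.0, 1.0, -0.03, 0.0]
force: [-0.6, -0.2, -1.5]
grip_width: 0.272
```

```bash
python3 - <<'E'
from m import *
im=snap('scene','s5.png');cv2.imwrite('pics/s5c.png',cv2.resize(cv2.cvtColor(im,cv2.COLOR_RGB2BGR)[150:300,240:420],None,fx=4,fy=4,interpolation=2)); s=readout.sense();print(s['eef_pos'],s['force'],s['ee_rot'])
E
```

```text
[559.33245266 145.6261023   68.7653795 ] [ 0.56079212  0.12489704 -1.70271454] [-4.36961201e-05  9.99540912e-01 -3.02979100e-02 -2.15441042e-05]
```

View pics/s5c.png

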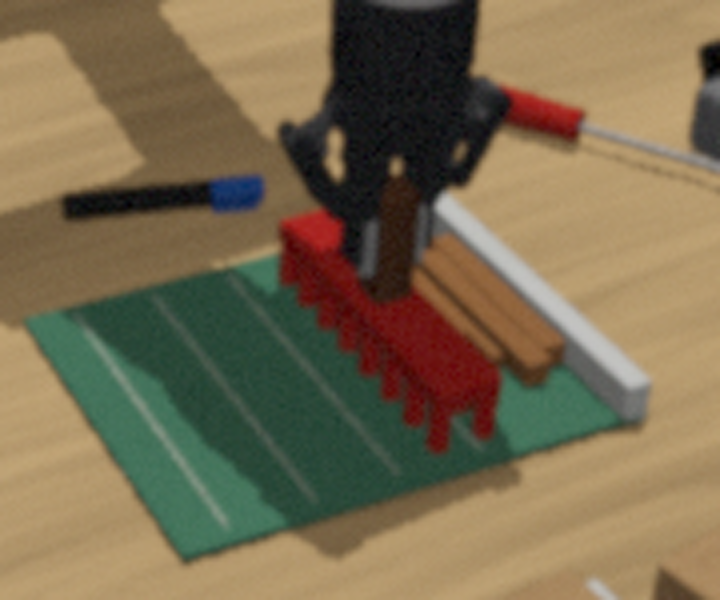

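carry_out(steps=[0,-0.15,0,0,0,0,-1,0,-0.15,0,0,0,0,-1,0,-0.15,0,0,0,0,-1,0,-0.15,0,0,0,0,-1,0,0,0,0,0,0,-1])

```text
time_s: 9.07
eef_pos: [559.7, 151.6, 68.8]
ee_rot: [-0.0, 1.0, -0.03, 0.0]
force: [-0.0, 0.2, -2.1]
grip_width: 0.272
```

carry_out(steps=[0,-0.1,0,0,0,0,-1,0,-0.1,0,0,0,0,-1,0,0,0,0,0,0,-1])

```text
time_s: 9.32
eef_pos: [559.9, 153.4, 68.8]
ee_rot: [0.0, 1.0, -0.03, 0.0]
force: [0.8, -0.5, -2.2]
grip_width: 0.273
```

carry_out(steps=[0,-0.1,0,0,0,0,-1,0,-0.1,0,0,0,0,-1,0,0,0,0,0,0,-1])

```text
time_s: 9.57
eef_pos: [560.0, 154.0, 68.9]
ee_rot: [0.002, 1.0, -0.03, -0.0]
force: [-0.6, -8.0, 0.0]
grip_width: 0.269
```

```bash
python3 - <<'E'
from m import *
im=snap('scene','s6.png');cv2.imwrite('pics/s6c.png',cv2.resize(cv2.cvtColor(im,cv2.COLOR_RGB2BGR)[180:270,300:410],None,fx=6,fy=6,interpolation=2)); s=readout.sense();print(s['eef_pos'],s['force'],s['ee_rot'])
E
```

```text
[559.9654975  153.96210534  68.91970249] [-1.11233906 -9.02092467 -0.6285341 ] [ 1.41244325e-03  9.99541949e-01 -3.02299880e-02 -2.12197332e-04]
```

View pics/s6c.png

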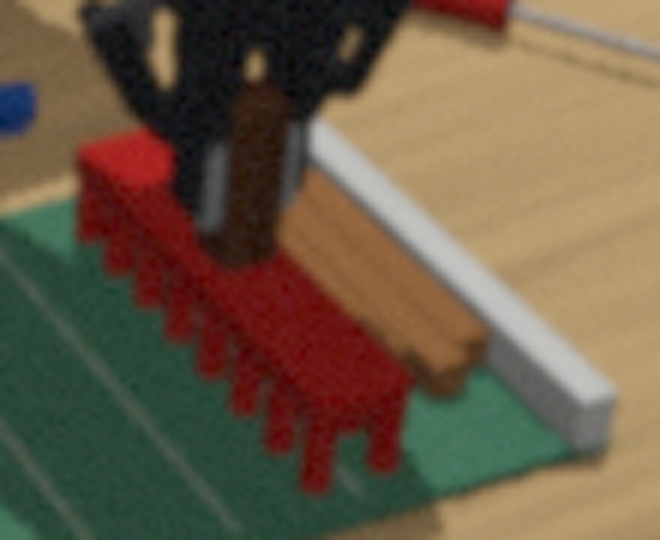

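carry_out(steps=[0,-0.1,0,0,0,0,-1,0,-0.1,0,0,0,0,-1,0,0,0,0,0,0,-1])

```text
time_s: 9.87
eef_pos: [560.0, 154.4, 69.0]
ee_rot: [0.003, 1.0, -0.03, -0.001]
force: [-2.9, -15.5, 3.0]
grip_width: 0.27
```

carry_out(steps=[0,-0.1,0,0,0,0,-1,0,-0.1,0,0,0,0,-1,0,0,0,0,0,0,-1])

```text
time_s: 10.12
eef_pos: [560.1, 155.2, 68.8]
ee_rot: [0.004, 1.0, -0.03, -0.001]
force: [-3.0, -22.2, 1.6]
grip_width: 0.27
```

carry_out(steps=[0,0.2,0,0,0,0,-1,0,0.2,0,0,0,0,-1,0,0.2,0,0,0,0,-1,0,0.3,0,0,0,0,-1,0,0.5,0,0,0,0,-1,0,1,0,0,0,0,-1,0,1.5,0,0,0,0,-1,0,1.5,0,0,0,0,-1,0,1.5,0,0,0,0,-1,0,1.5,0,0,0,0,-1,0,1.5,0,0,0,0,-1,0,0,0,0,0,0,-1])

```text
time_s: 11.12
eef_pos: [554.2, 57.9, 68.9]
ee_rot: [0.0, 1.0, -0.032, 0.0]
force: [-1.0, 0.0, -1.4]
grip_width: 0.27
```

```bash
python3 - <<'E'
from m import *
im=snap('scene','s7.png');cv2.imwrite('pics/s7c.png',cv2.resize(cv2.cvtColor(im,cv2.COLOR_RGB2BGR)[180:290,290:410],None,fx=5,fy=5,interpolation=2)); s=readout.sense();print(s['eef_pos'],s['force'],s['ee_rot'])
snap('top','t7.png')
E
```

```text
[554.18373099  59.19056579  68.88554118] [ 0.28585003  0.08206787 -2.1187598 ] [-2.20540349e-05  9.99503994e-01 -3.14922554e-02  5.62073540e-05]
```

View pics/s7c.png

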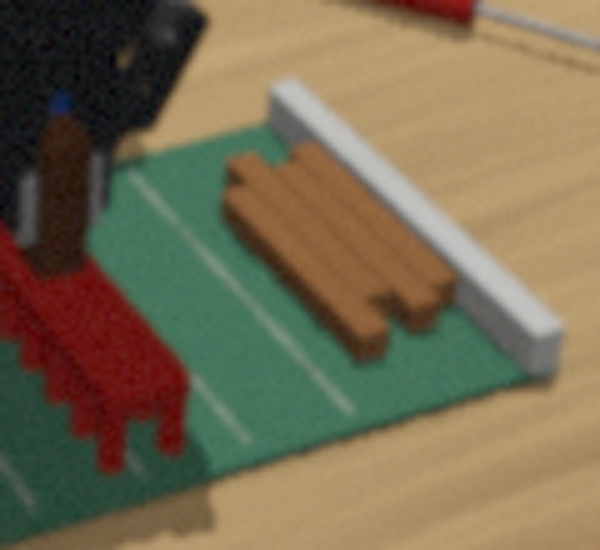

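View pics/t7.png

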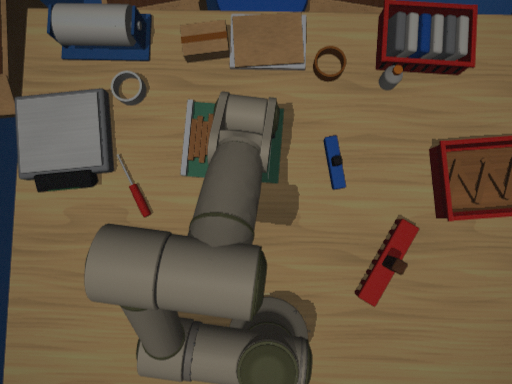

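carry_out(steps=[0,1,0,0,0,0,-1,0,1.5,0,0,0,0,-1,0,1.5,0,0,0,0,-1,0,0.7,0,0,0,0,-1,0,0,0,0,0,0,-1])

```text
time_s: 11.63
eef_pos: [551.3, 12.5, 68.8]
ee_rot: [0.0, 1.0, -0.031, 0.0]
force: [0.8, -0.5, -2.6]
grip_width: 0.272
```

```bash
python3 - <<'E'
from m import *
t=snap('top','t8.png');s=snap('scene','s8.png'); r=readout.sense();print(r['eef_pos'],r['ee_rot'])
b=cv2.cvtColor(t,cv2.COLOR_RGB2BGR)[92:192,172:262];c=cv2.cvtColor(s,cv2.COLOR_RGB2BGR)[190:270,310:410]
cv2.imwrite('pics/c8.png',np.hstack([cv2.resize(b,(360,400),interpolation=2),cv2.resize(c,(430,400),interpolation=2)]))
w=mask(t,(3,110,60),(18,255,255)); o=comps(w,'top',22,(186,105,225,180)); print(o)
w=mask(s,(3,110,60),(14,255,255))
print(comps(w,'scene',22,(320,200,400,270)))
E
```

```text
[551.28846316  13.93450314  68.78778045] [-1.28629298e-04  9.99534479e-01 -3.05091044e-02 -5.53278490e-05]
[(array([201., 137.]), array([560.1, 206.2]), [63.4, 141.7], np.float32(-3.57))]
[(array([357., 230.]), array([568.8, 201.6]), [72.2, 146.7], np.float32(-3.41))]
```

View pics/c8.png

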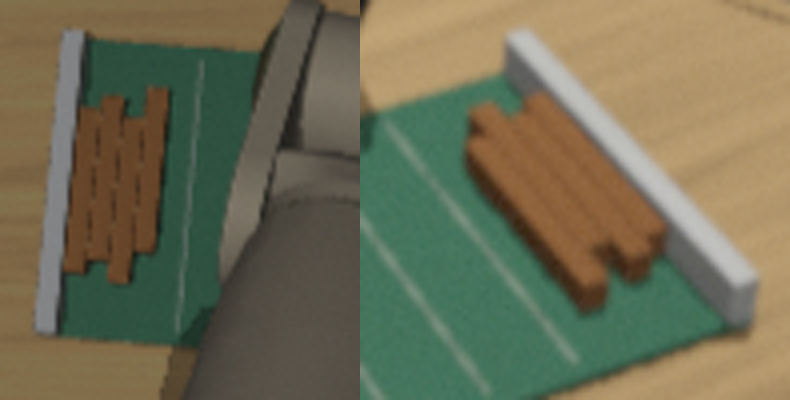

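carry_out(steps=[0,0,0.1,0,0,0,-1,0,0,0.1,0,0,0,-1,0,0,0,0,0,0,-1])

```text
time_s: 11.98
eef_pos: [551.2, 14.2, 66.5]
ee_rot: [-0.0, 1.0, -0.03, -0.0]
force: [-0.7, 0.2, -1.7]
grip_width: 0.273
```

carry_out(steps=[0,0,0.05,0,0,0,-1,0,0,0,0,0,0,-1])

```text
time_s: 12.15
eef_pos: [551.4, 13.9, 66.3]
ee_rot: [-0.0, 1.0, -0.03, 0.0]
force: [0.4, -0.0, -1.4]
grip_width: 0.273
```

carry_out(steps=[0,0,0.05,0,0,0,-1,0,0,0,0,0,0,-1])

```text
time_s: 12.32
eef_pos: [551.4, 13.8, 66.2]
ee_rot: [-0.0, 1.0, -0.03, 0.0]
force: [-2.2, 1.8, 4.5]
grip_width: 0.274
```

carry_out(steps=[0,0,0.05,0,0,0,-1,0,0,0,0,0,0,-1])

```text
time_s: 12.48
eef_pos: [551.4, 13.8, 66.2]
ee_rot: [-0.0, 1.0, -0.03, 0.0]
force: [-4.1, 1.7, 9.8]
grip_width: 0.272
```

carry_out(steps=[0,0,-0.05,0,0,0,-1,0,0,0,0,0,0,-0.3,0,0,0,0,0,0,-0.1,0,0,0,0,0,0,0.3,0,0,0,0,0,0,0.8,0,0,0,0,0,0,0.8,0,0,0,0,0,0,0.8,0,0,-1,0,0,0,0.8,0,0,-2,0,0,0,0.8,0,0,-3,0,0,0,0.8,0,0,-3,0,0,0,0.8,0,0,-3,0,0,0,0.8,0,0,-3,0,0,0,0.8,0,0,0,0,0,0,0.8])

```text
time_s: 13.65
eef_pos: [553.3, 13.3, 222.6]
ee_rot: [0.001, 1.0, -0.03, 0.005]
force: [-0.3, 0.3, 0.6]
grip_width: 0.9
```

carry_out(steps=[0,1.5,0,0,0,0,0.8,0,3,0,0,0,0,0.8,0,3,0,0,0,0,0.8,0,3,0,0,0,0,0.8,0,3,0,0,0,0,0.8,0,3,0,0,0,0,0.8,0,3,0,0,0,0,0.8,0,1.5,0,0,0,0,0.8,0,0,0,0,0,0,0.8,0,0,0,0,0,0,0.8])

```text
time_s: 14.48
eef_pos: [538.4, -195.8, 215.8]
ee_rot: [-0.0, 1.0, -0.031, -0.0]
force: [-0.8, -0.3, 1.4]
grip_width: 0.898
```

```bash
python3 - <<'E'
from m import *
t=snap('top','t9.png');s=snap('scene','s9.png'); r=readout.sense();print(r['time_s'],r['eef_pos'],r['force'])
b=cv2.cvtColor(t,cv2.COLOR_RGB2BGR)[92:192,172:292];c=cv2.cvtColor(s,cv2.COLOR_RGB2BGR)[180:300,240:410]
cv2.imwrite('pics/c9.png',np.hstack([cv2.resize(b,(360,300),interpolation=2),cv2.resize(c,(425,300),interpolation=2)]))
w=mask(t,(3,110,60),(18,255,255)); o=comps(w,'top',22,(186,105,225,180)); print(o)
red=mask(t,(0,180,60),(6,255,255))|mask(t,(174,180,60),(180,255,255))
print('rake',comps(red,'top',48,(220,90,320,200)))
gr=t.astype(int)
E
```

```text
14.5833 [ 538.70158915 -194.7144318   215.94830986] [ 0.53887293  0.16595338 -0.0342149 ]
[(array([201., 137.]), array([560.1, 206.3]), [63.7, 141.7], np.float32(-3.57))]
rake [(array([267., 140.]), array([552.6,  14.1]), [38.3, 177.8], np.float32(-3.27))]
```

View pics/c9.png

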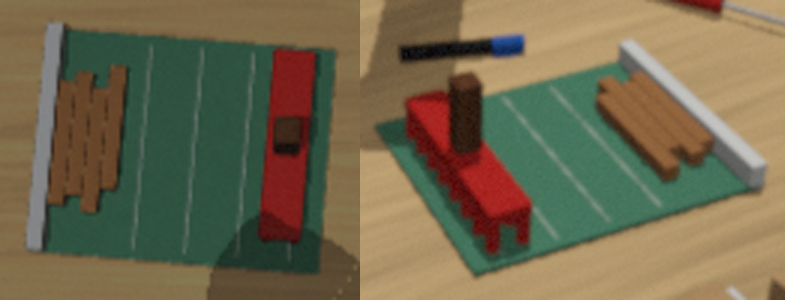

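The enlarged view shows four rods flat and closed up at the stop. The rake stands upright at the far end of the board and the gripper is away, so I'm handing in.

```bash
python3 -c "
from rig import finish_job
print(finish_job())"
```

```text
the job is handed in; nothing more can be done
None
```

The two stray rods are combed up against the row, and I handed the job in at about 14.6 s. I used the smaller red toothed rake (head about 180 mm). I then stood it back on its teeth near the open end of the board, let go, and moved the gripper away.

**Rods:** In the last pictures all four lie flat, side by side, at -3.6°; the stop is at about -3.3°. I measured the row at 63.7 mm deep against the expected 65 mm or so. My colour masks read about 1 to 2 mm small, so that means closed up.

**Ends not level:** The rods' ends are staggered by up to about 22 mm along the stop. The two that were there at the start were already staggered, and the task did not ask for the ends to be lined up.

**Rake:** It stands upright at (553, 14) mm, roughly 140 mm clear of the rods.

**Forces:** The highest wrist force I saw reported was about 22 N, while pressing the row closed. The gripper never touched the stray rods.

**Disagreement:** My estimates of the board's origin differed by about 4 mm in y. I therefore closed the row by contact force instead of by position.

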